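Brake lever check on a trike handlebar

ROBOT

A 7-joint arm with a two-finger parallel gripper is mounted at the origin on the work surface. World frame = base frame: x ahead of the robot, y to its left, z up, the work surface at z = 0. Lengths are in mm, angles in rad, forces in N, time in s.
With the tool pointing down it reaches from about 425 to 925 mm from the base axis. Payload 6.8 kg.
Tool frame: the origin (TCP) lies at the very end of the fingers, on their centre line; the grasp point (between the pads) lies 19 mm behind it (r.tcp_to_grasp is the y of the grasp point in the tool frame, in mm); y points along the fingers, z is the direction in which the jaws open and shut, and the axes are right-handed (so a half turn about y gives the same grasp; the last joint's range is limited). The gripper opens to 88 mm and grips with 3 to 60 N. Pads are 20 mm wide; open, the fingers measure 115 mm over their backs; the gripper's body (75 mm by 178 mm) begins 61 mm behind the grasp point.
Start: joints at [-1.35, 0.477, 0.022, 1.555, -0.011, 1.109, -0.083], TCP at [217.959, 638.859, 222.664] pointing down, gripper open.
Joint ranges: [-2.96, 2.96], [-0.34, 2.1], [-1.41, 1.46], [0.24, 2.44], [-1.37, 4.51], [0.17, 1.92], [-2.96, 2.96]. Speed limits (rad/s): [2.39, 2.39, 3.14, 3.14, 3.14, 3.14, 3.14].

INTERFACE

Orientations are given as a unit quaternion [x, y, z, w].
In Python, from plant import r, optics gives the robot as it stands.
- The arm moves only by the shell command python3 -m inch 'ROWS' [FORCE]. ROWS is JSON, a list of rows, each an object of numbers: "tx", "ty", "tz": the shift along the tool's x, y, z in cm; "twist": the turn about the tool's y in rad; "claw": the finger opening in cm, from 0 to 8.78. In form: [{"tx": .., "ty": .., "tz": .., "twist": .., "claw": ..}, ...]. A call has 1 to 12 rows; each row shifts and turns the commanded pose from where the row before left it, along the tool's axes as they then stand; what a row does not reach is not made up. A row lasts 1/12 s, in which the tool goes at most 41.7 mm and 7.16 degrees, less where a joint would pass 70% of its speed; a pose out of reach is approached as far as the arm can. A call is refused whole if a number of a shift passes 4.17 or a number of a turn 0.125, either way. A call with a gripper value outside its range is refused whole. The fingers move at their own pace and stop on an object; FORCE is the grip in N (left out, the last holds). Time passes only in rows, so rows that do not move let the fingers close. It gives the time, the measured TCP pose, the force and the opening at its end, in the units of the state.
- r.read_state(): the state, without advancing time (a new reading comes with each control period).
- optics.grab_frame(name): name is "side" or "top" or "wrist"; returns a dict with "frame" (480x640x3 uint8, red, green, blue), "fx", "fy", "cx", "cy" (pixels), "R" (3x3) and "t" (3): a world point X has camera coordinates R X + t; the wrist camera has in their place "T_tool_cam" (4x4, takes a point from camera to tool coordinates, whose origin is the TCP and whose axes are the tool frame's). Camera axes: x right, y down, z forward; pixel columns grow to the right and rows downward; lengths in mm; the calibration is good to about 2 mm. A picture is of the moment at which its call begins: read the wrist's pose just before it. There is no depth.
- r.sign_off(): hands the job in, once; it reports no verdict.
The state is a dict: "clock": time; "joints": joint angles; "joint_velocities": joint speeds; "joint_torque": joint torques, N m; "tcp_pos": TCP position; "tool_rot": TCP orientation; "ft_force": force on the tool from outside, world axes, zero at the start; "wrist_torque": the same for the moment, N m; "opening": finger opening in mm.
Only numpy, scipy, OpenCV 4.12 (cv2) and the standard library are available. Lean on these libraries where they do the work, as an engineer would, in place of code of your own. Each camera call takes 0.05 s, during which the arm holds its last target.

TASK

Do the brake check on the yellow trike handlebar, standing where the rider would sit. With the outside of the fingers, press the right-hand brake lever in towards its grip until it comes up firm, short of the bar, keep it pressed firmly (without forcing it) for two seconds, let it spring fully out, then do the same with the left-hand lever, and finish with both levers out. Only press on the levers: do not pinch them, squeeze them against the grip or touch the grips, and leave everything else on the table where it is.

Things in the scene. Friction and masses are not known exactly. Their poses are not given: they have to be found in the camera images.
- right_press (a point): place to press on the right brake lever (red): centre of the flat outer part of its blade, 9 mm thick (x), 16 mm high (z), straight for 20 mm to either side (y); 16 mm ball end 25 mm on towards -y. About 170 mm above the table. Axes turn with the lever: x ahead, away from rider and grip, square to the blade; it is pressed in towards -x and this point travels about 25 mm
- right_pivot (a point): upright pivot axis of the right lever, at the lever's height, 82 mm inboard (+y) and 38 mm back (-x) from the press point in the lever's axes; the lever swings level about it. The lever's reach is set differently each time: its rest and stop positions lie up to 5 mm nearer to or farther from the grip
- right_lever (a joint): lever angle, rad: 0 fully out, growing as it is pressed in; the brake bites and stops it firmly at about 0.30, still 10 to 25 mm clear of the grip. A spring pushes it out: at the press point about 1 N to start it, 3 N just before the stop; beyond that it is against the stop, which yields under 1 mm per 10 N. Pressed firmly means 8 to 20 N, kept up through the two seconds
- right_grip: black rubber grip on the right end of the bar, 32 mm thick, 126 mm long, not to be touched. Origin on the bar's centre line at the grip's inboard end, at the lever's height; it runs along its own y axis, outwards towards -y
- left_press (a point): place to press on the left brake lever (red): centre of the flat outer part of its blade, 9 mm thick (x), 16 mm high (z), straight for 20 mm to either side (y); 16 mm ball end 25 mm on towards +y. About 170 mm above the table. Axes turn with the lever: x ahead, away from rider and grip, square to the blade; it is pressed in towards -x and this point travels about 25 mm
- left_pivot (a point): upright pivot axis of the left lever, at the lever's height, 82 mm inboard (-y) and 38 mm back (-x) from the press point in the lever's axes; the lever swings level about it. The lever's reach is set differently each time: its rest and stop positions lie up to 5 mm nearer to or farther from the grip
- left_lever (a joint): lever angle, rad: 0 fully out, growing as it is pressed in; the brake bites and stops it firmly at about 0.30, still 10 to 25 mm clear of the grip. A spring pushes it out: at the press point about 1 N to start it, 3 N just before the stop; beyond that it is against the stop, which yields under 1 mm per 10 N. Pressed firmly means 8 to 20 N, kept up through the two seconds
- left_grip: black rubber grip on the left end of the bar, 32 mm thick, 126 mm long, not to be touched. Origin on the bar's centre line at the grip's inboard end, at the lever's height; it runs along its own y axis, outwards towards +y
- stand: fixed bench stand: dark base plate 200 x 150 mm, post, black stem and yellow bar, 580 mm long, along the stand's y, 170 mm up and 50 mm ahead (+x) of the post. Origin under the middle of the base; x ahead, away from the rider, y to the rider's left. Brake cylinders, 32 mm higher than the bar's centre, stand ahead of it 62 to 142 mm either side of the stem; above levers and grips all is free
- glue_bottle: bystander, leave alone: white glue bottle with an orange cap, 42 mm wide, 125 mm high; origin at its underside
- paint_jar: bystander, leave alone: blue paint jar with a white lid, 60 mm wide, 68 mm high; origin at its underside
- bucket: bystander, leave alone: small open yellow paint bucket, 132 mm wide, 78 mm high; origin at its underside
- water_bottle: bystander, leave alone: translucent blue drinking bottle with a steel cap, 74 mm wide, 225 mm high: the only tall loose thing; origin at its underside
- brush: bystander, leave alone: paint brush lying flat, 200 mm long; origin at its underside
- wrench: bystander, leave alone: steel wrench lying flat, 170 mm long; origin at its underside
- clock_disc: bystander, leave alone: flat dark clock-face disc with four white marks, 200 mm across, 6 mm thick; origin at its underside

How it is judged:
By the outcome, as a careful person would: the job done as asked, in the order asked, and still so for the second after the job is handed in, with the robot touching nothing.
It also fails if it takes over 64 s, if anything falls off the work surface, if the arm or the gripper's body presses on something with over 40 N, if the wrist force passes 120 N, or if a joint passes its speed limit or range.

## Working session

There is one attempt and no reset: what is moved stays moved. The work goes in short steps, Python scripts to look and compute and a shell command to move; the robot and the scene stay as the last step left them, time stands still between calls to the robot, and variables do not carry over. Pictures are saved under pics/ and viewed, and the job is handed in when it is done.

```bash
ls; mkdir -p pics
python3 - <<'E'
from plant import r, optics
import cv2
print(r.read_state())
for n in ("side","top","wrist"):
    f=optics.grab_frame(n); cv2.imwrite(f"pics/{n}0.png",f["frame"][:,:,::-1])
    print(n,{k:(v.tolist() if hasattr(v,'tolist') else v) for k,v in f.items() if k!="frame"})
print(r.tcp_to_grasp)
E
```

```text
pics
{'clock': 0.0, 'joints': array([-1.35005841,  0.47775151,  0.02233248,  1.55639859, -0.01149853,
        1.10931104, -0.08311349]), 'joint_velocities': array([ 0.00042545, -0.00089095,  0.00013143, -0.00051497, -0.00226298,
       -0.00098361,  0.00176077]), 'joint_torque': array([-1.55749316e-03, -5.82850921e+01,  1.53344415e+00, -2.72619349e+01,
       -5.45255374e-02,  1.70084095e-02,  1.59388628e-04]), 'tcp_pos': array([217.80807573, 638.27977634, 221.73649083]), 'tool_rot': array([ 0.69818384, -0.11578987,  0.11567634, -0.6969584 ]), 'ft_force': array([0.76502927, 0.11557705, 0.20519842]), 'wrist_torque': array([-0.0069072 , -0.02106127,  0.02999397]), 'opening': 87.74597589673724}
side {'fx': 562.8943689205233, 'fy': 562.8943689205233, 'cx': 323.7068218976275, 'cy': 232.80433992877153, 'R': [[-0.9804343044281895, -0.1960329729139213, -0.01787870887236034], [-0.0849900330691391, 0.5034842295408447, -0.8598141222860723], [0.1775535665068981, -0.8414717488627839, -0.5102940592310365]], 't': [530.6666593812088, 162.75758979709533, 982.1552632331261]}
top {'fx': 454.74083883836016, 'fy': 454.74083883836016, 'cx': 321.28621667127146, 'cy': 243.94953667781232, 'R': [[0.011963374400273485, -0.9998917867537058, -0.00856110129835276], [-0.9879627786233186, -0.010499226588569603, -0.15433507150331457], [0.15422848546183104, 0.010304417670283422, -0.987981474142418]], 't': [20.697471036598238, 546.6152094437742, 933.3643809598709]}
wrist {'fx': 390.33384842368116, 'fy': 390.33384842368116, 'cx': 318.2550437840947, 'cy': 234.6551991608135, 'T_tool_cam': [[0.0010723544850594312, 0.9675706685186634, 0.2525982016527496, -67.99675837877568], [0.0005382824635191928, -0.25259886880589266, 0.9675709388618338, -162.26626402652818], [0.9999992801536637, -0.0009016098536355261, -0.0007917018529639741, -0.21984580427503175], [0.0, 0.0, 0.0, 1.0]]}
-18.700000000000003
```

View pics/side0.png

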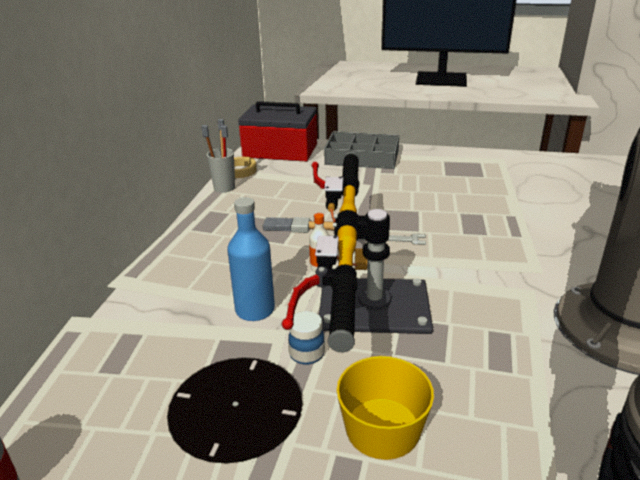

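View pics/top0.png

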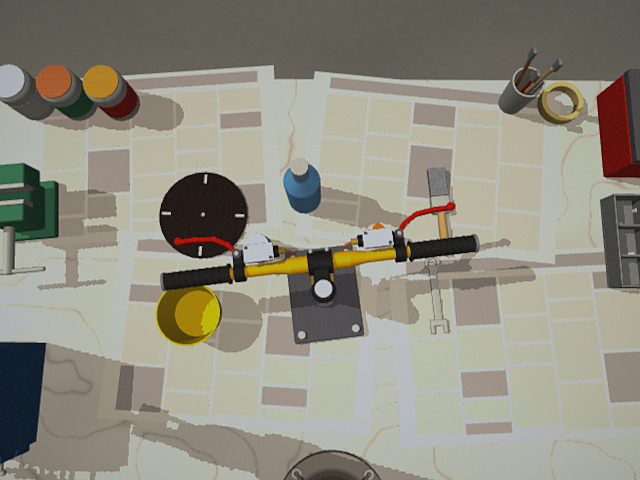

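View pics/wrist0.png

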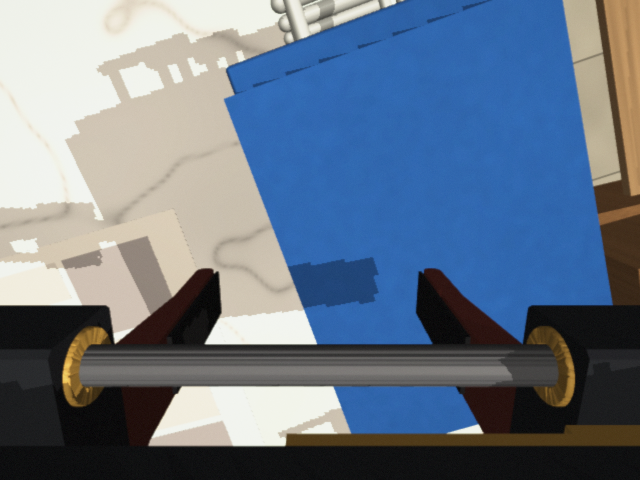

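Run:
```python
import cv2
a=cv2.imread("pics/top0.png"); 
cv2.imwrite("pics/topL.png",cv2.resize(a[205:305,150:310],None,fx=5,fy=5,interpolation=cv2.INTER_CUBIC))
cv2.imwrite("pics/topR.png",cv2.resize(a[185:285,335:495],None,fx=5,fy=5,interpolation=cv2.INTER_CUBIC))
a=cv2.imread("pics/side0.png"); 
cv2.imwrite("pics/sideR.png",cv2.resize(a[140:260,280:400],None,fx=5,fy=5,interpolation=cv2.INTER_CUBIC))
cv2.imwrite("pics/sideL.png",cv2.resize(a[230:350,260:380],None,fx=5,fy=5,interpolation=cv2.INTER_CUBIC))
from scipy.spatial.transform import Rotation as Ro
print(Ro.from_quat([ 0.69818384, -0.11578987,  0.11567634, -0.6969584 ]).as_matrix().round(3))
```

```text
[[ 0.946 -0.     0.323]
 [-0.323 -0.002  0.946]
 [ 0.    -1.    -0.002]]
```

View pics/topL.png

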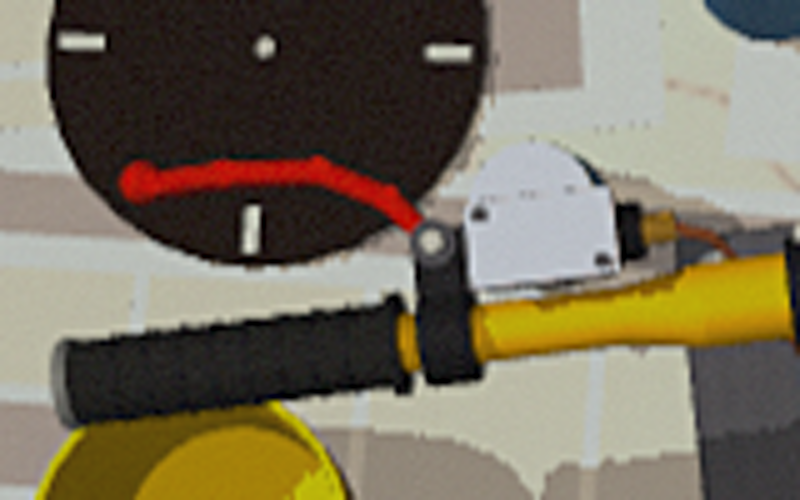

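View pics/topR.png

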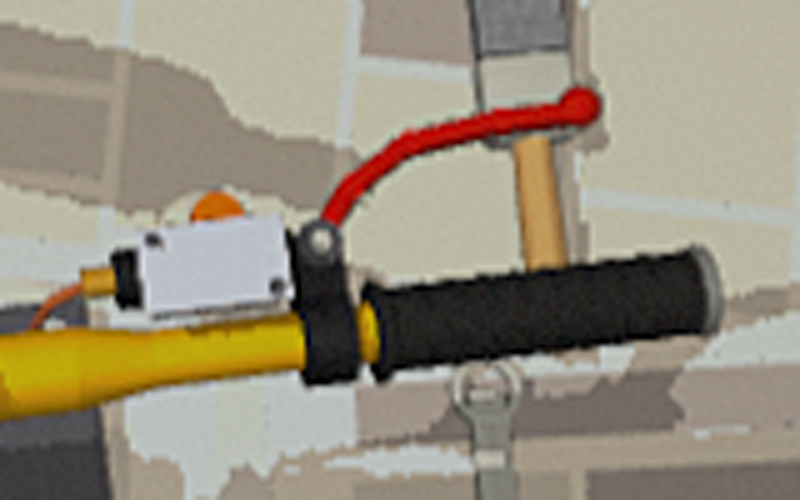

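View pics/sideL.png

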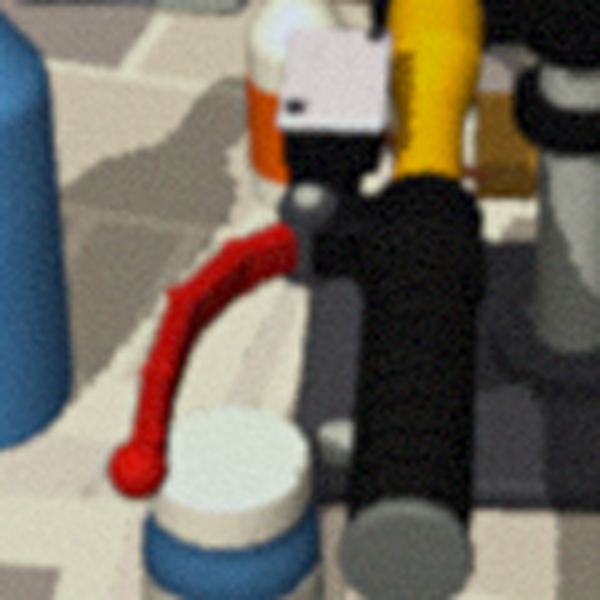

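View pics/sideR.png

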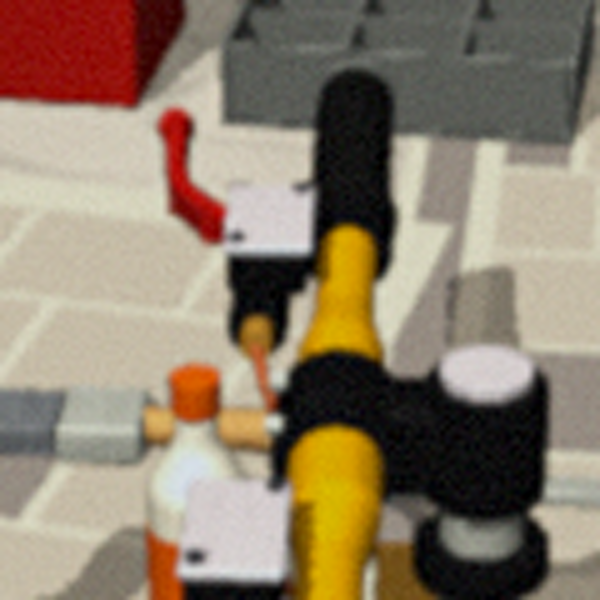

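```bash
cat > h.py <<'E'
import numpy as np, json
from plant import r, optics
C={n:optics.grab_frame(n) for n in ()} 
def cams():
    return {n:optics.grab_frame(n) for n in ("side","top")}
def ray(f,u,v):
    R=np.array(f["R"]);t=np.array(f["t"])
    d=R.T@np.array([(u-f["cx"])/f["fx"],(v-f["cy"])/f["fy"],1.]);return -R.T@t,d/np.linalg.norm(d)
def onz(f,u,v,z):
    o,d=ray(f,u,v);return o+d*(z-o[2])/d[2]
def tri(obs):
    A=np.zeros((3,3));b=np.zeros(3)
    for f,u,v in obs:
        o,d=ray(f,u,v);P=np.eye(3)-np.outer(d,d);A+=P;b+=P@o
    X=np.linalg.solve(A,b)
    return X,[np.linalg.norm((np.eye(3)-np.outer(d,d))@(X-o)) for o,d in [ray(*q) for q in obs]]
E
python3 - <<'E'
from h import *
c=cams(); S,T=c["side"],c["top"]
print("Lball",tri([(S,287.4,323.4),(T,178,241.4)]), onz(T,178,241.4,170))
print("Rball",tri([(S,314.8,164.6),(T,451,206.4)]), onz(T,451,206.4,170))
# pivots
for z in (170,180,190): print("LP",onz(T,236.6,252.6,z),"RP",onz(T,399,232.6,z))
for n,uv in dict(Lkink=(150+318/5,205+165/5),Rkink=(335+410/5,185+143/5),Lb2=(150+200/5,205+176/5),Rb2=(335+530/5,185+118/5),
  Lgrip_in=(150+395/5,205+344/5),Lgrip_out=(150+65/5,205+385/5),Rgrip_in=(335+380/5,185+330/5),Rgrip_out=(335+712/5,185+288/5)).items(): print(n,onz(T,*uv,170).round(1))
for n,uv in dict(water_cap=(299,166)).items(): print(n,onz(T,*uv,225))
print(onz(S,253,310,0), onz(S,245,205,225))
E
```

```text
Lball (array([528.38141971, 293.41531359, 169.93314017]), [np.float64(0.052667012040380705), np.float64(0.05266701204049484)]) [528.42367919 293.40324924 170.        ]
Rball (array([ 600.78559187, -217.86918518,  169.40496761]), [np.float64(0.07995612215197757), np.float64(0.07995612215198589)]) [ 600.55841804 -217.70816383  170.        ]
LP [508.49145513 182.84242198 170.        ] RP [ 549.43164406 -119.27493149  170.        ]
LP [507.1450123  180.85809371 180.        ] RP [ 547.59588746 -117.64837798  180.        ]
LP [505.79856948 178.87376543 190.        ] RP [ 545.76013086 -116.02182448  190.        ]
Lkink [535.6 227.  170. ]
Rkink [ 586.1 -153.6  170. ]
Lb2 [530.9 271.  170. ]
Rb2 [ 596.1 -198.8  170. ]
Lgrip_in [468.8 195.3 170. ]
Lgrip_out [452.3 316.5 170. ]
Rgrip_in [ 515. -141.  170.]
Rgrip_out [ 532.1 -264.4  170. ]
water_cap [658.53361458  66.51632006 225.        ]
[660.16883192  71.2871729    0.        ] [651.36549678  81.19381181 225.        ]
```

Run:
```python
from h import *
c=cams(); T=c["top"]; im=T["frame"].astype(int)
m=(im[...,0]>110)&(im[...,1]<60)&(im[...,2]<60)
yw=0.136; ex=np.array([np.cos(yw),np.sin(yw)]);ey=np.array([-np.sin(yw),np.cos(yw)])
for n,ball,s,(u0,u1,v0,v1) in (("L",[528.4,293.4],-1,(160,250,220,260)),("R",[600.6,-217.8],1,(390,460,195,240))):
    vs,us=np.nonzero(m[v0:v1,u0:u1]); P=np.array([onz(T,u+u0,v+v0,170)[:2] for u,v in zip(us,vs)])
    q=P-np.array(ball); a=s*(q@ey); b=q@ex
    print(n,len(P))
    for k in range(-10,100,5):
        w=(a>=k)&(a<k+5)
        if w.any(): print(k+2.5, b[w].mean().round(1),b[w].min().round(1),b[w].max().round(1))
    w=(a>10)&(a<45); sl=np.polyfit(a[w],b[w],1); print("fit",sl)
```

```text
L 311
-7.5 1.6 -4.2 7.2
-2.5 0.9 -4.9 8.6
2.5 1.7 -5.1 8.4
7.5 0.1 -3.9 3.9
12.5 -0.2 -3.0 3.2
17.5 1.0 -3.5 4.6
22.5 0.5 -3.7 3.9
27.5 0.6 -3.0 5.1
32.5 1.0 -3.4 4.6
37.5 -0.1 -4.1 3.9
42.5 -1.2 -4.8 3.2
47.5 -0.9 -5.3 2.7
52.5 -2.0 -6.0 2.0
57.5 -2.8 -6.5 1.3
62.5 -2.4 -7.2 0.8
67.5 -3.2 -7.9 2.0
72.5 -7.1 -12.4 -2.5
77.5 -9.9 -14.9 -5.1
82.5 -12.5 -17.5 -7.4
87.5 -14.8 -19.9 -10.0
92.5 -18.8 -26.2 -12.6
97.5 -25.0 -30.7 -18.9
fit [-0.04108618  1.36778315]
R 253
-7.5 1.0 -1.9 3.8
-2.5 1.9 -3.5 6.5
2.5 1.4 -5.0 8.6
7.5 0.9 -2.4 5.5
12.5 -0.6 -3.8 2.6
17.5 -0.9 -3.1 1.2
22.5 -0.0 -2.4 1.9
27.5 -1.1 -3.8 2.4
32.5 -0.4 -5.0 3.1
37.5 -1.0 -4.3 1.9
42.5 -2.0 -5.3 0.5
47.5 -2.3 -5.0 0.7
52.5 -3.4 -6.2 -0.3
57.5 -3.6 -5.7 -1.5
62.5 -5.2 -8.6 -1.2
67.5 -5.3 -8.4 -2.2
72.5 -7.7 -11.4 -3.6
77.5 -10.3 -14.5 -5.3
82.5 -14.5 -17.8 -10.3
87.5 -16.6 -21.1 -11.7
92.5 -20.9 -28.0 -14.8
97.5 -26.3 -31.3 -20.0
fit [-0.03079659 -0.00617953]
```

```bash
python3 -m inch '[{"ty":-2.5,"twist":-0.12,"claw":0},{"ty":-2.5,"twist":-0.12,"claw":0},{"ty":-2,"twist":-0.11,"claw":0}]' 20
python3 - <<'E'
from h import *
from scipy.spatial.transform import Rotation as Ro
s=r.read_state();M=Ro.from_quat(s["tool_rot"]).as_matrix();print(M.round(3),s["tcp_pos"],s["clock"])
print(M.T@(np.array([635,-193,290])-s["tcp_pos"]))
E
```

```text
[[ 0.946 -0.     0.323]
 [-0.323 -0.     0.946]
 [ 0.    -1.    -0.   ]] [217.92153012 638.71520516 222.42277909] 0.35
[ 663.28867992  -67.26487932 -652.52959812]validation failed for argument at $[0]...
```

```bash
python3 -m inch '[{"tx":0,"ty":-2.5,"tz":0,"twist":-0.12,"claw":0},{"tx":0,"ty":-2.5,"tz":0,"twist":-0.12,"claw":0},{"tx":0,"ty":-2,"tz":0,"twist":-0.11,"claw":0}]' 20
python3 - <<'E'
from h import *
from scipy.spatial.transform import Rotation as Ro
s=r.read_state();M=Ro.from_quat(s["tool_rot"]).as_matrix();print(M.round(3),s["tcp_pos"],s["clock"])
print(M.T@(np.array([635,-193,290])-s["tcp_pos"]))
E
```

```text
clock: 0.6
tcp_pos: [218.0, 639.0, 294.1]
tool_rot: [-0.707, -0.01, 0.009, 0.707]
ft_force: [0.3, 0.5, 0.5]
opening: 71.0
[[ 1.     0.    -0.027]
 [ 0.027  0.     1.   ]
 [ 0.    -1.     0.   ]] [217.99275762 638.97937759 294.12838392] 0.6
[ 394.30984865    3.85387858 -842.97488656]
```

```bash
python3 -m inch '[{"tx":1.4,"ty":0,"tz":-3,"twist":0,"claw":0},{"tx":1.4,"ty":0,"tz":-3,"twist":0,"claw":0},{"tx":1.4,"ty":0,"tz":-3,"twist":0,"claw":0},{"tx":1.4,"ty":0,"tz":-3,"twist":0,"claw":0},{"tx":1.4,"ty":0,"tz":-3,"twist":0,"claw":0},{"tx":1.4,"ty":0,"tz":-3,"twist":0,"claw":0},{"tx":1.4,"ty":0,"tz":-3,"twist":0,"claw":0},{"tx":1.4,"ty":0,"tz":-3,"twist":0,"claw":0},{"tx":1.4,"ty":0,"tz":-3,"twist":0,"claw":0},{"tx":1.4,"ty":0,"tz":-3,"twist":0,"claw":0},{"tx":1.4,"ty":0,"tz":-3,"twist":0,"claw":0},{"tx":1.4,"ty":0,"tz":-3,"twist":0,"claw":0}]'
```

```text
clock: 1.6
tcp_pos: [394.0, 280.9, 292.9]
tool_rot: [-0.707, -0.008, 0.007, 0.707]
ft_force: [0.3, 0.9, 0.1]
opening: 0.3
```

```bash
python3 -m inch '[{"tx":1.4,"ty":0,"tz":-3,"twist":0,"claw":0},{"tx":1.4,"ty":0,"tz":-3,"twist":0,"claw":0},{"tx":1.4,"ty":0,"tz":-3,"twist":0,"claw":0},{"tx":1.4,"ty":0,"tz":-3,"twist":0,"claw":0},{"tx":1.4,"ty":0,"tz":-3,"twist":0,"claw":0},{"tx":1.4,"ty":0,"tz":-3,"twist":0,"claw":0},{"tx":1.4,"ty":0,"tz":-3,"twist":0,"claw":0},{"tx":1.4,"ty":0,"tz":-3,"twist":0,"claw":0},{"tx":1.4,"ty":0,"tz":-3,"twist":0,"claw":0},{"tx":1.4,"ty":0,"tz":-3,"twist":0,"claw":0},{"tx":1.4,"ty":0,"tz":-3,"twist":0,"claw":0},{"tx":1.4,"ty":0,"tz":-3,"twist":0,"claw":0}]'
python3 - <<'E'
from h import *
from scipy.spatial.transform import Rotation as Ro
s=r.read_state();M=Ro.from_quat(s["tool_rot"]).as_matrix();print(M.round(3),s["tcp_pos"],s["clock"],s["joints"])
print(M.T@(np.array([635,-193,290])-s["tcp_pos"]))
E
```

```text
clock: 2.6
tcp_pos: [569.6, -75.3, 292.9]
tool_rot: [-0.707, -0.008, 0.007, 0.707]
ft_force: [0.4, 1.2, 0.4]
opening: 0.9
[[ 1.     0.    -0.021]
 [ 0.021  0.     1.   ]
 [ 0.    -1.     0.   ]] [569.62945464 -75.34003562 292.86259745] 2.6 [-0.34629519  0.26226207  0.45629638  1.74036762 -0.12483049  1.16712097
  1.73781651]
[  62.83208836    2.86863965 -119.03474056]
```

```bash
python3 -m inch '[{"tx":1.6,"ty":0,"tz":-3,"twist":0,"claw":0},{"tx":1.6,"ty":0,"tz":-3,"twist":0,"claw":0},{"tx":1.6,"ty":0,"tz":-3,"twist":0,"claw":0},{"tx":1.5,"ty":0,"tz":-2.9,"twist":0,"claw":0},{"tx":0,"ty":3,"tz":0,"twist":0,"claw":0},{"tx":0,"ty":3,"tz":0,"twist":0,"claw":0},{"tx":0,"ty":3,"tz":0,"twist":0,"claw":0},{"tx":0,"ty":3,"tz":0,"twist":0,"claw":0},{"tx":0,"ty":1.8,"tz":0,"twist":0,"claw":0},{"tx":0,"ty":0,"tz":0,"twist":0,"claw":0}]'
python3 - <<'E'
from h import *
import cv2
print(r.read_state()["ft_force"])
for n in ("side","top"):
    f=optics.grab_frame(n)["frame"][:,:,::-1]
    cv2.imwrite(f"pics/{n}1.png",cv2.resize(f[120:270,240:400] if n=="side" else f[165:285,345:505],None,fx=5,fy=5 if n=="top" else 4,interpolation=cv2.INTER_CUBIC))
E
```

```text
clock: 3.43
tcp_pos: [631.9, -190.3, 150.1]
tool_rot: [-0.706, -0.005, 0.01, 0.708]
ft_force: [0.4, 1.0, -0.4]
opening: 0.2
[ 0.37199661  0.9714481  -0.44307844]
```

View pics/top1.png

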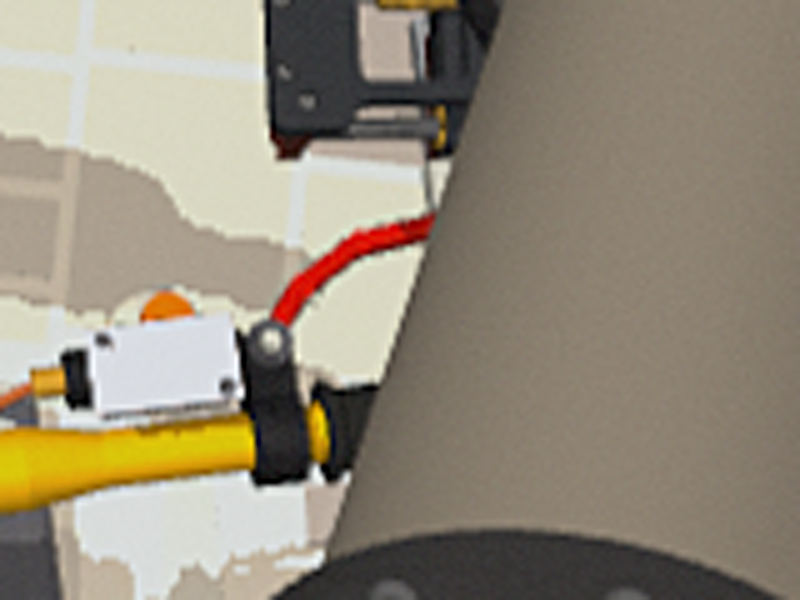

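View pics/side1.png

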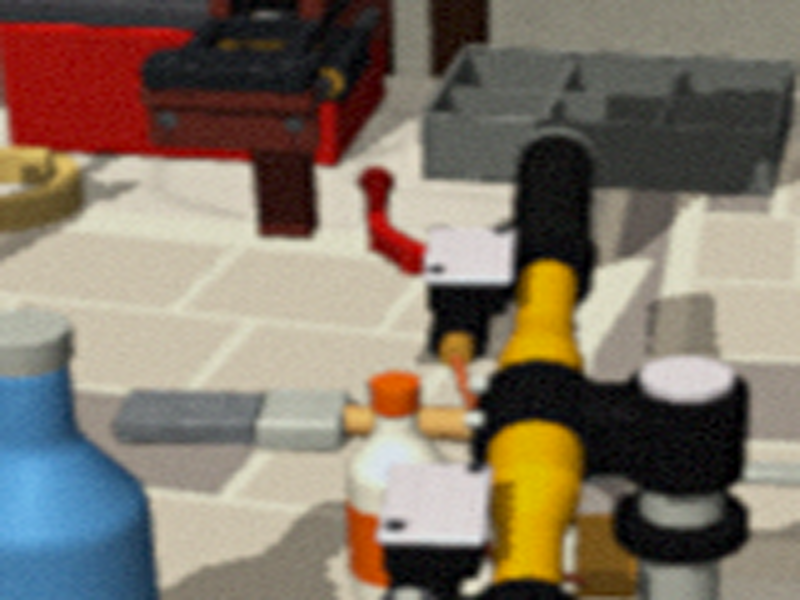

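```bash
python3 -m inch '[{"tx":0,"ty":0,"tz":0,"twist":-0.08,"claw":0},{"tx":0,"ty":0,"tz":0,"twist":-0.07,"claw":0},{"tx":-0.5,"ty":0,"tz":0,"twist":0,"claw":0},{"tx":-0.5,"ty":0,"tz":0,"twist":0,"claw":0},{"tx":0,"ty":0,"tz":0,"twist":0,"claw":0}]'
cat > st.py <<'E'
from h import *
import sys
from scipy.spatial.transform import Rotation as Ro
s=r.read_state();M=Ro.from_quat(s["tool_rot"]).as_matrix()
print("tcp",s["tcp_pos"].round(2),"yaw",np.arctan2(M[1,0],M[0,0]).round(4),"F",s["ft_force"].round(2),"Ftool",(M.T@s["ft_force"]).round(2),"tq",s["wrist_torque"].round(2),"t",s["clock"])
if len(sys.argv)>3: print("to target tool axes",(M.T@(np.array([float(a) for a in sys.argv[1:4]])-s["tcp_pos"])).round(2))
E
python3 st.py 616.7 -189.6 152
```

```text
clock: 3.95
tcp_pos: [624.1, -194.1, 155.9]
tool_rot: [0.705, 0.06, -0.059, -0.704]
ft_force: [-0.3, -0.2, -0.8]
opening: 0.9
tcp [ 624.12 -194.11  155.95] yaw 0.168 F [-0.31 -0.17 -0.82] Ftool [-0.34  0.82 -0.11] tq [0.03 0.01 0.02] t 3.95
to target tool axes [-6.56  3.94  5.69]
```

```bash
python3 -m inch '[{"tx":-0.4,"ty":0.2,"tz":0.5,"twist":0,"claw":0},{"tx":0,"ty":0,"tz":0,"twist":0,"claw":0},{"tx":0,"ty":0,"tz":0,"twist":0,"claw":0}]'; python3 st.py 616.7 -189.6 152
```

```text
clock: 4.2
tcp_pos: [619.8, -188.3, 152.6]
tool_rot: [-0.704, -0.06, 0.061, 0.705]
ft_force: [0.5, -0.3, 0.1]
opening: 0.2
tcp [ 619.78 -188.32  152.64] yaw 0.1712 F [ 0.46 -0.29  0.1 ] Ftool [ 0.41 -0.1  -0.36] tq [ 0.03 -0.04  0.04] t 4.2
to target tool axes [-3.26  0.64 -0.73]
```

```bash
python3 -m inch '[{"tx":-0.2,"ty":0,"tz":0,"twist":0,"claw":0},{"tx":-0.2,"ty":0,"tz":0,"twist":0,"claw":0},{"tx":-0.2,"ty":0,"tz":0,"twist":0,"claw":0},{"tx":0,"ty":0,"tz":0,"twist":0,"claw":0}]'; python3 st.py;  python3 -m inch '[{"tx":-0.15,"ty":0,"tz":0,"twist":0,"claw":0},{"tx":0,"ty":0,"tz":0,"twist":0,"claw":0}]'; python3 st.py;python3 -m inch '[{"tx":-0.15,"ty":0,"tz":0,"twist":0,"claw":0},{"tx":0,"ty":0,"tz":0,"twist":0,"claw":0}]'; python3 st.py
```

```text
clock: 4.53
tcp_pos: [613.6, -190.4, 152.6]
tool_rot: [0.705, 0.06, -0.06, -0.705]
ft_force: [-0.3, -0.6, -0.8]
opening: 0.4
tcp [ 613.6  -190.36  152.63] yaw 0.1706 F [-0.34 -0.64 -0.76] Ftool [-0.44  0.76 -0.58] tq [ 0.05  0.02 -0.01] t 4.5333
clock: 4.7
tcp_pos: [612.4, -190.4, 152.6]
tool_rot: [-0.705, -0.06, 0.06, 0.705]
ft_force: [0.3, -0.7, -0.0]
opening: 0.8
tcp [ 612.37 -190.4   152.62] yaw 0.1709 F [ 0.33 -0.68 -0.01] Ftool [ 0.21  0.01 -0.72] tq [ 0.03  0.04 -0.01] t 4.7
clock: 4.87
tcp_pos: [610.9, -190.6, 152.6]
tool_rot: [-0.705, -0.06, 0.06, 0.705]
ft_force: [0.5, 0.3, -0.4]
opening: 0.4
tcp [ 610.88 -190.61  152.62] yaw 0.171 F [ 0.5   0.27 -0.38] Ftool [0.54 0.38 0.18] tq [ 0.01  0.03 -0.04] t 4.8667
```

```bash
python3 -m inch '[{"tx":-0.25,"ty":0,"tz":-0.16,"twist":0.03,"claw":0},{"tx":-0.25,"ty":0,"tz":-0.16,"twist":0.03,"claw":0},{"tx":-0.25,"ty":0,"tz":-0.16,"twist":0.03,"claw":0},{"tx":0,"ty":0,"tz":0,"twist":0,"claw":0}]'; python3 st.py;  python3 -m inch '[{"tx":-0.25,"ty":0,"tz":-0.16,"twist":0.03,"claw":0},{"tx":-0.25,"ty":0,"tz":-0.16,"twist":0.03,"claw":0},{"tx":0,"ty":0,"tz":0,"twist":0,"claw":0}]'; python3 st.py
python3 - <<'E'
from h import *
import cv2
for n in ("side","top"):
    f=optics.grab_frame(n)["frame"][:,:,::-1]
    cv2.imwrite(f"pics/{n}2.png",cv2.resize(f[120:270,240:400] if n=="side" else f[165:285,345:505],None,fx=5,fy=5 if n=="top" else 4,interpolation=cv2.INTER_CUBIC))
E
```

```text
clock: 5.2
tcp_pos: [604.0, -196.8, 152.7]
tool_rot: [0.707, 0.028, -0.028, -0.707]
ft_force: [0.9, 0.2, -0.1]
opening: 0.4
tcp [ 603.95 -196.81  152.71] yaw 0.0779 F [ 0.87  0.24 -0.08] Ftool [0.88 0.08 0.18] tq [ 0.23 -0.14  0.02] t 5.2
clock: 5.45
tcp_pos: [599.2, -200.2, 152.7]
tool_rot: [0.707, 0.006, -0.006, -0.707]
ft_force: [2.1, 0.0, 0.6]
opening: 0.3
tcp [ 599.15 -200.24  152.69] yaw 0.0182 F [2.1  0.04 0.65] Ftool [ 2.1  -0.65  0.  ] tq [ 0.18 -0.26  0.02] t 5.45
```

View pics/side2.png

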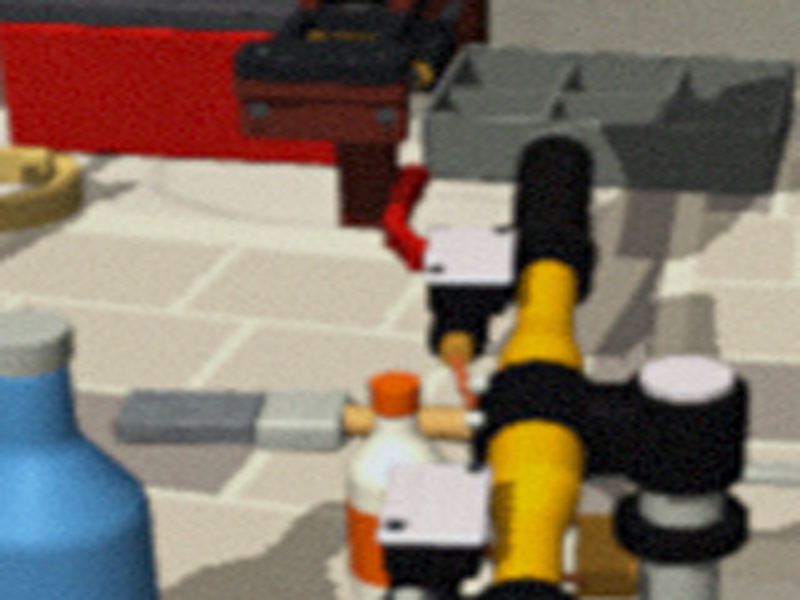

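View pics/top2.png

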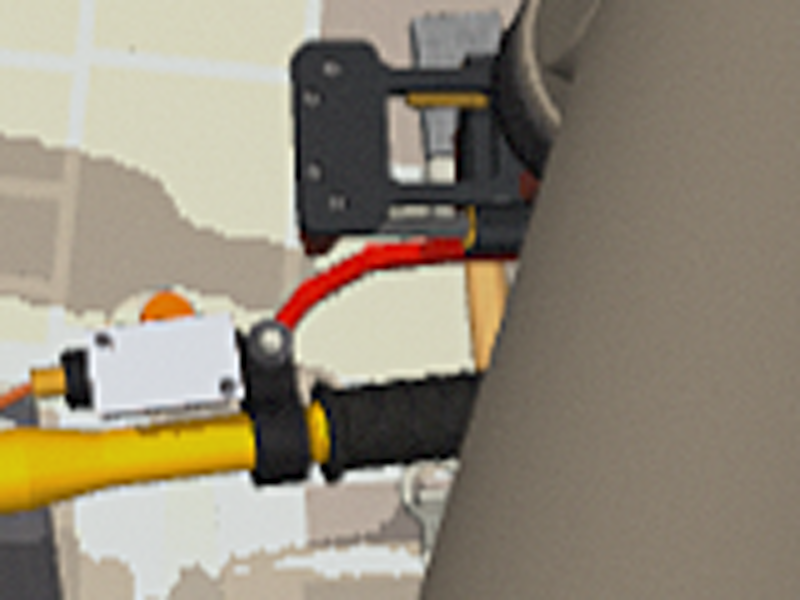

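```bash
python3 -m inch '[{"tx":-0.25,"ty":0,"tz":-0.16,"twist":0.03,"claw":0},{"tx":-0.25,"ty":0,"tz":-0.16,"twist":0.03,"claw":0},{"tx":-0.25,"ty":0,"tz":-0.16,"twist":0.03,"claw":0},{"tx":0,"ty":0,"tz":0,"twist":0,"claw":0}]'; python3 st.py;  python3 -m inch '[{"tx":-0.08,"ty":0,"tz":-0.05,"twist":0.01,"claw":0},{"tx":0,"ty":0,"tz":0,"twist":0,"claw":0}]'; python3 st.py
```

```text
clock: 5.88
tcp_pos: [591.4, -205.0, 152.7]
tool_rot: [-0.707, 0.026, -0.025, 0.707]
ft_force: [1.2, 0.8, 0.1]
opening: 0.9
tcp [ 591.42 -204.96  152.65] yaw -0.0721 F [1.17 0.8  0.11] Ftool [ 1.11 -0.11  0.88] tq [ 0.23 -0.29 -0.02] t 5.8833
clock: 6.05
tcp_pos: [591.2, -205.1, 152.7]
tool_rot: [0.707, -0.028, 0.028, -0.707]
ft_force: [2.3, 0.7, -0.3]
opening: 0.6
tcp [ 591.2 -205.1  152.7] yaw -0.0795 F [ 2.26  0.67 -0.33] Ftool [2.2  0.33 0.85] tq [ 0.16 -0.38 -0.01] t 6.05
```

```bash
python3 -m inch '[{"tx":-0.08,"ty":0,"tz":-0.05,"twist":0.01,"claw":0},{"tx":0,"ty":0,"tz":0,"twist":0,"claw":0}]' >/dev/null; python3 st.py;  python3 -m inch '[{"tx":-0.08,"ty":0,"tz":-0.05,"twist":0.01,"claw":0},{"tx":0,"ty":0,"tz":0,"twist":0,"claw":0}]'>/dev/null; python3 st.py;  python3 -m inch '[{"tx":-0.08,"ty":0,"tz":-0.05,"twist":0.01,"claw":0},{"tx":0,"ty":0,"tz":0,"twist":0,"claw":0}]'>/dev/null; python3 st.py
```

```text
tcp [ 590.41 -205.5   152.69] yaw -0.0895 F [2.97 0.18 0.13] Ftool [ 2.94 -0.13  0.44] tq [ 0.16 -0.39 -0.01] t 6.2167
tcp [ 589.48 -205.94  152.65] yaw -0.0996 F [ 2.04  0.45 -0.17] Ftool [1.99 0.17 0.66] tq [ 0.18 -0.45 -0.01] t 6.3833
tcp [ 588.61 -206.42  152.67] yaw -0.1097 F [2.42 0.54 0.  ] Ftool [ 2.35 -0.    0.8 ] tq [ 0.13 -0.47 -0.03] t 6.55
```

```bash
python3 -m inch '[{"tx":-0.06,"ty":0,"tz":-0.04,"twist":0.007,"claw":0},{"tx":0,"ty":0,"tz":0,"twist":0,"claw":0}]' >/dev/null; python3 st.py;  python3 -m inch '[{"tx":-0.06,"ty":0,"tz":-0.04,"twist":0.007,"claw":0},{"tx":0,"ty":0,"tz":0,"twist":0,"claw":0}]'>/dev/null; python3 st.py
```

```text
tcp [ 587.98 -206.69  152.66] yaw -0.1164 F [1.91 0.32 0.68] Ftool [ 1.86 -0.68  0.54] tq [ 0.12 -0.47  0.01] t 6.7167
tcp [ 587.33 -207.01  152.66] yaw -0.1233 F [ 1.87  0.2  -0.39] Ftool [1.83 0.39 0.42] tq [ 0.1  -0.42  0.01] t 6.8833
```

```bash
python3 -m inch '[{"tx":-0.05,"ty":0,"tz":-0.03,"twist":0.006,"claw":0},{"tx":0,"ty":0,"tz":0,"twist":0,"claw":0}]' >/dev/null; python3 st.py
```

```text
tcp [ 586.8  -207.25  152.65] yaw -0.1294 F [ 1.92  0.8  -0.23] Ftool [1.8  0.23 1.04] tq [ 0.08 -0.47 -0.05] t 7.05
```

```bash
python3 -m inch '[{"tx":-0.06,"ty":0,"tz":-0.03,"twist":0.006,"claw":0},{"tx":0,"ty":0,"tz":0,"twist":0,"claw":0}]' >/dev/null; python3 st.py
```

```text
tcp [ 586.2  -207.51  152.68] yaw -0.1354 F [ 1.9  -0.1   0.32] Ftool [ 1.9  -0.32  0.15] tq [ 0.09 -0.44  0.03] t 7.2167
```

```bash
python3 -m inch '[{"tx":-0.06,"ty":0,"tz":-0.03,"twist":0.006,"claw":0},{"tx":0,"ty":0,"tz":0,"twist":0,"claw":0}]' >/dev/null; python3 st.py
```

```text
tcp [ 585.58 -207.76  152.68] yaw -0.1414 F [ 2.72  0.06 -0.79] Ftool [2.68 0.79 0.44] tq [ 0.05 -0.52 -0.02] t 7.3833
```

```bash
python3 -m inch '[{"tx":-0.05,"ty":0,"tz":-0.02,"twist":0,"claw":0},{"tx":0,"ty":0,"tz":0,"twist":0,"claw":0}]' >/dev/null; python3 st.py
```

```text
tcp [ 585.07 -207.96  152.69] yaw -0.1409 F [ 2.83 -0.04  0.3 ] Ftool [ 2.81 -0.3   0.36] tq [-0.04 -0.59 -0.02] t 7.55
```

```bash
python3 -m inch '[{"tx":-0.05,"ty":0,"tz":-0.02,"twist":0,"claw":0},{"tx":0,"ty":0,"tz":0,"twist":0,"claw":0}]' >/dev/null; python3 st.py
```

```text
tcp [ 584.67 -208.05  152.71] yaw -0.1409 F [ 3.26 -0.98 -0.78] Ftool [ 3.37  0.78 -0.51] tq [-0.11 -0.66 -0.03] t 7.7167
```

```bash
python3 -m inch '[{"tx":-0.05,"ty":0,"tz":-0.02,"twist":0,"claw":0},{"tx":0,"ty":0,"tz":0,"twist":0,"claw":0}]' >/dev/null; python3 st.py
```

```text
tcp [ 584.55 -208.1   152.83] yaw -0.1407 F [ 4.32 -1.13 -0.22] Ftool [ 4.44  0.22 -0.51] tq [-0.16 -0.98 -0.04] t 7.8833
```

```bash
python3 -m inch '[{"tx":-0.05,"ty":0,"tz":-0.02,"twist":0,"claw":0},{"tx":0,"ty":0,"tz":0,"twist":0,"claw":0}]' >/dev/null; python3 st.py
```

```text
tcp [ 584.41 -208.16  152.96] yaw -0.1407 F [ 5.72 -0.83 -0.66] Ftool [ 5.78  0.68 -0.02] tq [-0.17 -1.25 -0.01] t 8.05
```

```bash
python3 -m inch '[{"tx":-0.1,"ty":0,"tz":0,"twist":0,"claw":0},{"tx":-0.05,"ty":0,"tz":0,"twist":0,"claw":0},{"tx":0,"ty":0,"tz":0,"twist":0,"claw":0}]' >/dev/null; python3 st.py
```

```text
tcp [ 584.15 -208.22  153.36] yaw -0.1404 F [ 8.2  -0.29 -1.97] Ftool [8.15 2.01 0.86] tq [-0.3  -1.85 -0.06] t 8.3
```

```bash
python3 -m inch '[{"tx":-0.08,"ty":0,"tz":0,"twist":0,"claw":0},{"tx":0,"ty":0,"tz":0,"twist":0,"claw":0},{"tx":0,"ty":0,"tz":0,"twist":0,"claw":0}]' >/dev/null; python3 st.py
```

```text
tcp [ 584.01 -208.28  153.53] yaw -0.1404 F [11.01 -1.43 -1.59] Ftool [11.09  1.65  0.13] tq [-0.39 -2.13 -0.09] t 8.55
```

```bash
python3 -m inch '[{"tx":-0.1,"ty":0,"tz":0,"twist":0,"claw":0},{"tx":0,"ty":0,"tz":0,"twist":0,"claw":0},{"tx":0,"ty":0,"tz":0,"twist":0,"claw":0},{"tx":0,"ty":0,"tz":0,"twist":0,"claw":0}]' >/dev/null; python3 st.py
python3 - <<'E'
from h import *
import cv2
for n in ("side","top"):
    f=optics.grab_frame(n)["frame"][:,:,::-1]
    cv2.imwrite(f"pics/{n}3.png",cv2.resize(f[120:270,240:400] if n=="side" else f[165:285,345:505],None,fx=5,fy=5 if n=="top" else 4,interpolation=cv2.INTER_CUBIC))
E
```

```text
tcp [ 583.85 -208.33  153.78] yaw -0.1403 F [12.39 -2.71 -3.  ] Ftool [12.62  3.1  -0.94] tq [-0.56 -2.58 -0.12] t 8.8833
```

View pics/top3.png

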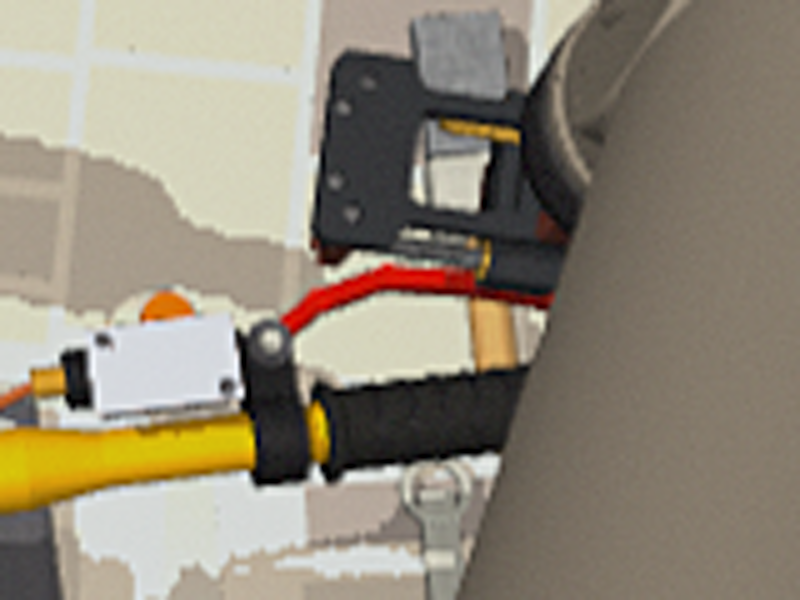

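View pics/side3.png

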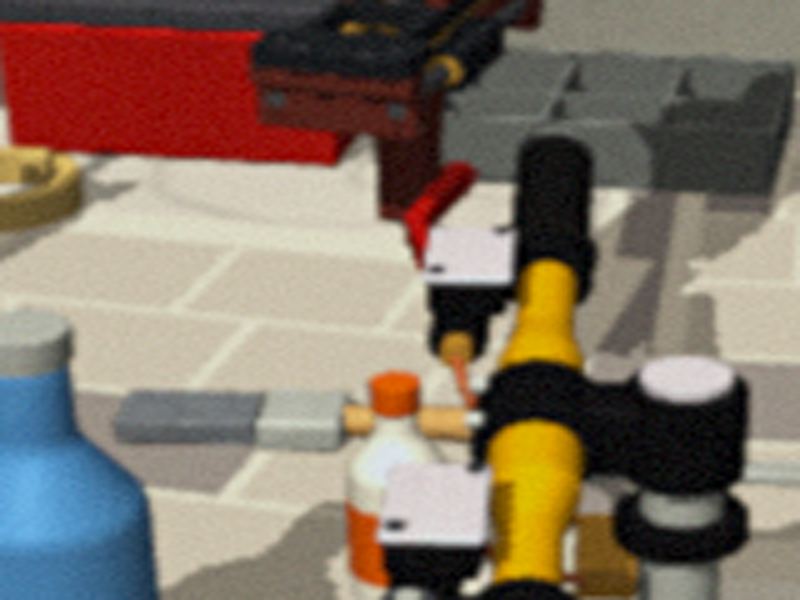

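```bash
Z='x'; python3 st.py; python3 -m inch '[{"tx":0,"ty":0,"tz":0,"twist":0,"claw":0},{"tx":0,"ty":0,"tz":0,"twist":0,"claw":0},{"tx":0,"ty":0,"tz":0,"twist":0,"claw":0},{"tx":0,"ty":0,"tz":0,"twist":0,"claw":0},{"tx":0,"ty":0,"tz":0,"twist":0,"claw":0},{"tx":0,"ty":0,"tz":0,"twist":0,"claw":0},{"tx":0,"ty":0,"tz":0,"twist":0,"claw":0},{"tx":0,"ty":0,"tz":0,"twist":0,"claw":0}]' >/dev/null; python3 st.py
```

```text
tcp [ 583.83 -208.32  153.77] yaw -0.1403 F [11.62 -2.65 -3.96] Ftool [11.85  4.05 -0.99] tq [-0.63 -2.66 -0.02] t 8.9833
tcp [ 583.86 -208.3   153.77] yaw -0.1402 F [12.13 -2.59 -3.09] Ftool [12.35  3.18 -0.87] tq [-0.6  -2.58 -0.1 ] t 9.65
```

```bash
python3 -m inch '[{"tx":0,"ty":0,"tz":0,"twist":0,"claw":0},{"tx":0,"ty":0,"tz":0,"twist":0,"claw":0},{"tx":0,"ty":0,"tz":0,"twist":0,"claw":0},{"tx":0,"ty":0,"tz":0,"twist":0,"claw":0},{"tx":0,"ty":0,"tz":0,"twist":0,"claw":0},{"tx":0,"ty":0,"tz":0,"twist":0,"claw":0},{"tx":0,"ty":0,"tz":0,"twist":0,"claw":0},{"tx":0,"ty":0,"tz":0,"twist":0,"claw":0},{"tx":0,"ty":0,"tz":0,"twist":0,"claw":0},{"tx":0,"ty":0,"tz":0,"twist":0,"claw":0}]' >/dev/null; python3 st.py
```

```text
tcp [ 583.84 -208.32  153.77] yaw -0.1403 F [13.23 -2.88 -2.65] Ftool [13.48  2.75 -1.  ] tq [-0.52 -2.61 -0.08] t 10.4833
```

```bash
python3 -m inch '[{"tx":0,"ty":0,"tz":0,"twist":0,"claw":0},{"tx":0,"ty":0,"tz":0,"twist":0,"claw":0},{"tx":0,"ty":0,"tz":0,"twist":0,"claw":0},{"tx":0,"ty":0,"tz":0,"twist":0,"claw":0},{"tx":0,"ty":0,"tz":0,"twist":0,"claw":0},{"tx":0,"ty":0,"tz":0,"twist":0,"claw":0},{"tx":0,"ty":0,"tz":0,"twist":0,"claw":0},{"tx":0,"ty":0,"tz":0,"twist":0,"claw":0},{"tx":0,"ty":0,"tz":0,"twist":0,"claw":0},{"tx":0,"ty":0,"tz":0,"twist":0,"claw":0},{"tx":0,"ty":0,"tz":0,"twist":0,"claw":0},{"tx":0,"ty":0,"tz":0,"twist":0,"claw":0}]' >/dev/null; python3 st.py
```

```text
tcp [ 583.86 -208.3   153.76] yaw -0.1402 F [11.28 -3.37 -3.4 ] Ftool [11.62  3.49 -1.75] tq [-0.58 -2.58 -0.07] t 11.4833
```

```bash
python3 -m inch '[{"tx":0.4,"ty":0,"tz":0.1,"twist":0,"claw":0},{"tx":0.3,"ty":0,"tz":0.16,"twist":-0.03,"claw":0},{"tx":0.3,"ty":0,"tz":0.16,"twist":-0.03,"claw":0},{"tx":0.3,"ty":0,"tz":0.16,"twist":-0.03,"claw":0},{"tx":0.3,"ty":0,"tz":0.16,"twist":-0.03,"claw":0},{"tx":0.3,"ty":0,"tz":0.16,"twist":-0.03,"claw":0},{"tx":0.3,"ty":0,"tz":0.16,"twist":-0.03,"claw":0},{"tx":0.3,"ty":0,"tz":0.16,"twist":-0.03,"claw":0},{"tx":0.3,"ty":0,"tz":0.16,"twist":-0.03,"claw":0},{"tx":0.5,"ty":0,"tz":0.16,"twist":-0.03,"claw":0},{"tx":1,"ty":0,"tz":0.16,"twist":-0.03,"claw":0},{"tx":1,"ty":0,"tz":0,"twist":0,"claw":0}]' >/dev/null; python3 st.py
```

```text
tcp [ 633.63 -188.33  152.55] yaw 0.1615 F [ 0.33 -0.1   0.75] Ftool [ 0.3  -0.75 -0.15] tq [ 0.    0.04 -0.02] t 12.4833
```

```bash
python3 -m inch '[{"tx":0.5,"ty":0,"tz":0,"twist":0,"claw":0},{"tx":0,"ty":-3,"tz":0,"twist":0,"claw":0},{"tx":0,"ty":-3,"tz":0,"twist":0,"claw":0},{"tx":0,"ty":-3,"tz":0,"twist":0,"claw":0},{"tx":0,"ty":-3,"tz":0,"twist":0,"claw":0},{"tx":0,"ty":-2.5,"tz":0,"twist":0,"claw":0}]' >/dev/null; python3 st.py 565 268 295;  python3 - <<'E'
from h import *
import cv2
for n in ("side","top"):
    f=optics.grab_frame(n)["frame"][:,:,::-1]
    cv2.imwrite(f"pics/{n}4.png",f)
E
```

```text
tcp [ 638.68 -188.23  299.94] yaw 0.1587 F [ 0.33 -0.36 -0.08] Ftool [ 0.27  0.08 -0.41] tq [-0.02  0.    0.03] t 12.9833
to target tool axes [ -0.67   4.59 462.14]
```

View pics/side4.png

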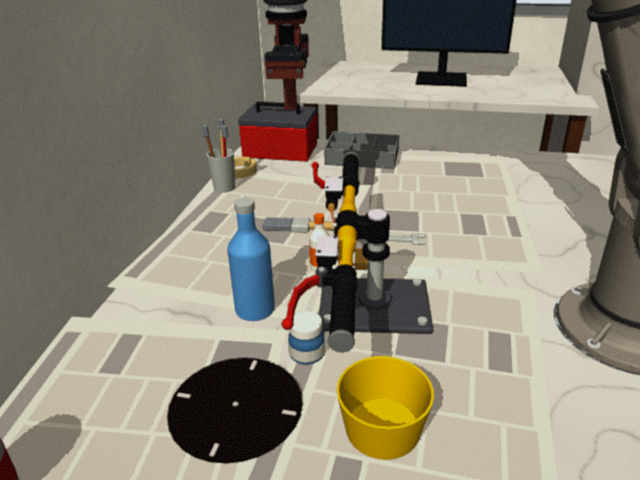

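```bash
python3 -m inch '[{"tx":0,"ty":0,"tz":0,"twist":0.064,"claw":0},{"tx":-0.18,"ty":0,"tz":2.9,"twist":0,"claw":0},{"tx":-0.18,"ty":0,"tz":2.9,"twist":0,"claw":0},{"tx":-0.18,"ty":0,"tz":2.9,"twist":0,"claw":0},{"tx":-0.18,"ty":0,"tz":2.9,"twist":0,"claw":0},{"tx":-0.18,"ty":0,"tz":2.9,"twist":0,"claw":0},{"tx":-0.18,"ty":0,"tz":2.9,"twist":0,"claw":0},{"tx":-0.18,"ty":0,"tz":2.9,"twist":0,"claw":0},{"tx":-0.18,"ty":0,"tz":2.9,"twist":0,"claw":0}]' >/dev/null; python3 st.py 566.4 272 152; python3 -m inch '[{"tx":-0.18,"ty":0,"tz":2.9,"twist":0,"claw":0},{"tx":-0.18,"ty":0,"tz":2.9,"twist":0,"claw":0},{"tx":-0.18,"ty":0,"tz":2.9,"twist":0,"claw":0},{"tx":-0.18,"ty":0,"tz":2.9,"twist":0,"claw":0},{"tx":-0.18,"ty":0,"tz":2.9,"twist":0,"claw":0},{"tx":-0.18,"ty":0,"tz":2.9,"twist":0,"claw":0},{"tx":-0.18,"ty":0,"tz":2.9,"twist":0,"claw":0},{"tx":-0.18,"ty":0,"tz":2.9,"twist":0,"claw":0},{"tx":0,"ty":0,"tz":0,"twist":0,"claw":0}]' >/dev/null; python3 st.py 566.4 272 152
```

```text
tcp [601.15  43.06 296.72] yaw 0.0949 F [ 0.8  -0.09  0.61] Ftool [ 0.78 -0.61 -0.17] tq [ 0.04 -0.03 -0.03] t 13.8333
to target tool axes [-12.69 144.68 231.24]
tcp [562.58 279.13 295.95] yaw 0.1042 F [-0.44  0.62 -0.68] Ftool [-0.37  0.69  0.67] tq [0.14 0.07 0.03] t 14.5833
to target tool axes [  3.45 143.92  -7.85]
```

```bash
python3 -m inch '[{"tx":0.3,"ty":2,"tz":-0.5,"twist":0,"claw":0},{"tx":0,"ty":3,"tz":0,"twist":0,"claw":0},{"tx":0,"ty":3,"tz":0,"twist":0,"claw":0},{"tx":0,"ty":3,"tz":0,"twist":0,"claw":0},{"tx":0,"ty":2.5,"tz":0,"twist":0,"claw":0},{"tx":0,"ty":0.9,"tz":0,"twist":0,"claw":0},{"tx":0,"ty":0,"tz":0,"twist":0,"claw":0},{"tx":0,"ty":0,"tz":0,"twist":0,"claw":0}]' >/dev/null; python3 st.py 556.4 271 152;  python3 - <<'E'
from h import *
import cv2
for n in ("side","top"):
    f=optics.grab_frame(n)["frame"][:,:,::-1]
    cv2.imwrite(f"pics/{n}5.png",cv2.resize(f[230:350,240:400] if n=="side" else f[185:305,150:310],None,fx=5,fy=5,interpolation=cv2.INTER_CUBIC))
E
```

```text
tcp [569.15 266.31 153.88] yaw 0.0948 F [ 0.66 -0.92  0.74] Ftool [ 0.57 -0.74 -0.98] tq [ 0.06 -0.01  0.01] t 15.25
to target tool axes [-12.25   1.88   5.88]
```

View pics/side5.png

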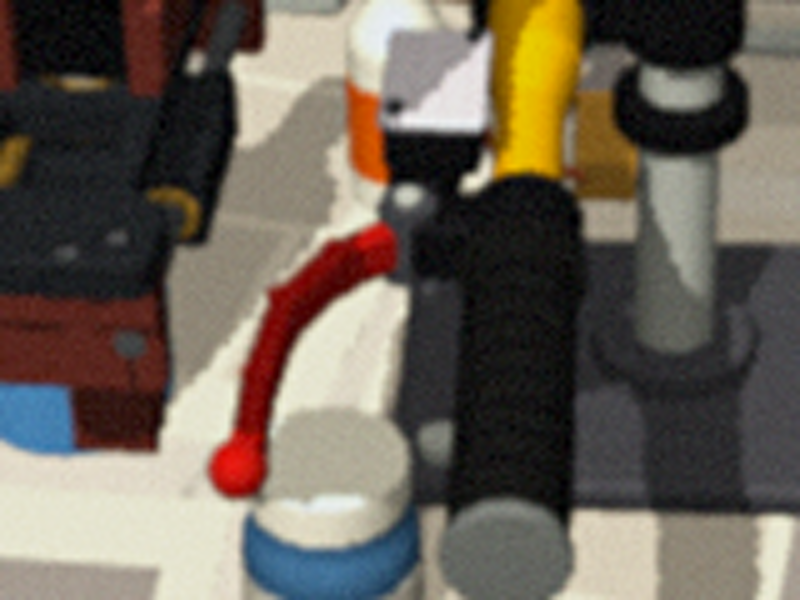

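View pics/top5.png

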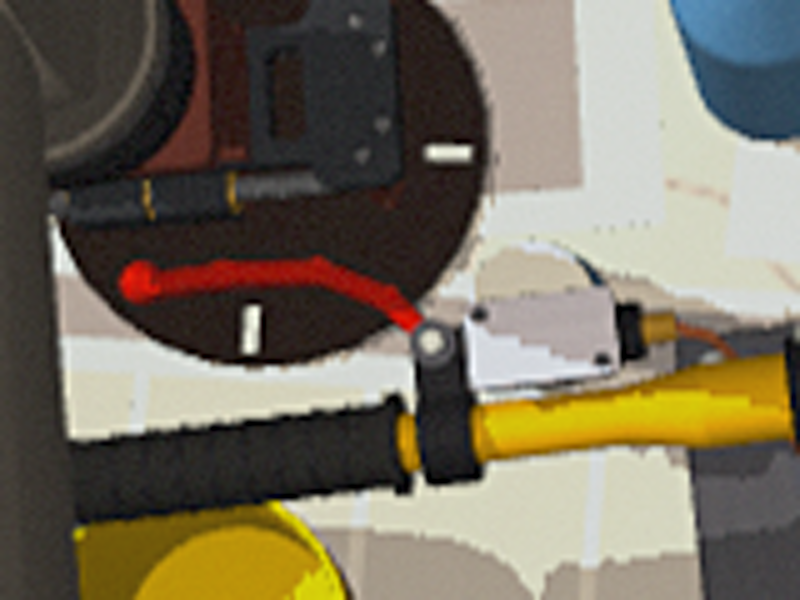

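```bash
python3 -m inch '[{"tx":-0.4,"ty":0.1,"tz":0.3,"twist":0,"claw":0},{"tx":-0.4,"ty":0.05,"tz":0.2,"twist":0,"claw":0},{"tx":-0.4,"ty":0,"tz":0,"twist":0,"claw":0},{"tx":-0.2,"ty":0,"tz":0,"twist":0,"claw":0},{"tx":-0.2,"ty":0,"tz":0,"twist":0,"claw":0},{"tx":0,"ty":0,"tz":0,"twist":0,"claw":0},{"tx":0,"ty":0,"tz":0,"twist":0,"claw":0}]' >/dev/null; python3 st.py 546.9 270.1 152
```

```text
tcp [552.35 269.92 152.31] yaw 0.0952 F [-0.01 -1.07 -0.72] Ftool [-0.11  0.72 -1.06] tq [ 0.04  0.05 -0.03] t 15.9333
to target tool axes [-5.41  0.31  0.7 ]
```

```bash
python3 -m inch '[{"tx":-0.2,"ty":0,"tz":0,"twist":0,"claw":0},{"tx":-0.2,"ty":0,"tz":0,"twist":0,"claw":0},{"tx":-0.1,"ty":0,"tz":0,"twist":0,"claw":0},{"tx":0,"ty":0,"tz":0,"twist":0,"claw":0},{"tx":0,"ty":0,"tz":0,"twist":0,"claw":0}]' >/dev/null; python3 st.py; python3 -m inch '[{"tx":-0.25,"ty":0,"tz":0.16,"twist":-0.03,"claw":0},{"tx":-0.25,"ty":0,"tz":0.16,"twist":-0.03,"claw":0},{"tx":0,"ty":0,"tz":0,"twist":0,"claw":0},{"tx":0,"ty":0,"tz":0,"twist":0,"claw":0}]'>/dev/null; python3 st.py
```

```text
tcp [547.33 269.48 152.15] yaw 0.0952 F [ 0.13 -0.81  0.06] Ftool [ 0.05 -0.06 -0.82] tq [0.06 0.03 0.04] t 16.35
tcp [542.08 272.23 152.23] yaw 0.1557 F [ 1.39 -0.32 -0.59] Ftool [ 1.33  0.59 -0.53] tq [ 0.02 -0.21 -0.02] t 16.6833
```

```bash
python3 -m inch '[{"tx":-0.25,"ty":0,"tz":0.16,"twist":-0.03,"claw":0},{"tx":-0.25,"ty":0,"tz":0.16,"twist":-0.03,"claw":0},{"tx":0,"ty":0,"tz":0,"twist":0,"claw":0},{"tx":0,"ty":0,"tz":0,"twist":0,"claw":0}]'>/dev/null; python3 st.py
```

```text
tcp [536.47 274.52 152.2 ] yaw 0.2156 F [ 1.44 -0.21  0.63] Ftool [ 1.36 -0.63 -0.51] tq [-0.01 -0.31  0.03] t 17.0167
```

```bash
python3 -m inch '[{"tx":-0.25,"ty":0,"tz":0.16,"twist":-0.03,"claw":0},{"tx":-0.25,"ty":0,"tz":0.16,"twist":-0.03,"claw":0},{"tx":0,"ty":0,"tz":0,"twist":0,"claw":0},{"tx":0,"ty":0,"tz":0,"twist":0,"claw":0}]'>/dev/null; python3 st.py
```

```text
tcp [530.84 276.48 152.2 ] yaw 0.2756 F [1.84 0.14 0.18] Ftool [ 1.8  -0.18 -0.36] tq [-0.02 -0.39 -0.01] t 17.35
```

```bash
python3 -m inch '[{"tx":-0.25,"ty":0,"tz":0.16,"twist":-0.03,"claw":0},{"tx":-0.1,"ty":0,"tz":0.06,"twist":-0.012,"claw":0},{"tx":0,"ty":0,"tz":0,"twist":0,"claw":0},{"tx":0,"ty":0,"tz":0,"twist":0,"claw":0}]'>/dev/null; python3 st.py
```

```text
tcp [526.99 277.51 152.19] yaw 0.3172 F [ 0.7  -0.4   0.31] Ftool [ 0.54 -0.31 -0.6 ] tq [-0.07 -0.33  0.02] t 17.6833
```

```bash
python3 -m inch '[{"tx":-0.1,"ty":0,"tz":0.06,"twist":-0.012,"claw":0},{"tx":0,"ty":0,"tz":0,"twist":0,"claw":0},{"tx":0,"ty":0,"tz":0,"twist":0,"claw":0}]'>/dev/null; python3 st.py
```

```text
tcp [525.88 277.79 152.17] yaw 0.3292 F [ 2.16 -0.22  0.11] Ftool [ 1.97 -0.11 -0.91] tq [-0.04 -0.44  0.06] t 17.9333
```

```bash
python3 -m inch '[{"tx":-0.1,"ty":0,"tz":0.06,"twist":-0.012,"claw":0},{"tx":0,"ty":0,"tz":0,"twist":0,"claw":0},{"tx":0,"ty":0,"tz":0,"twist":0,"claw":0}]'>/dev/null; python3 st.py
```

```text
tcp [524.73 278.03 152.19] yaw 0.3413 F [ 1.94 -0.67 -0.38] Ftool [ 1.61  0.38 -1.28] tq [-0.02 -0.4  -0.02] t 18.1833
```

```bash
python3 -m inch '[{"tx":-0.1,"ty":0,"tz":0.06,"twist":-0.012,"claw":0},{"tx":0,"ty":0,"tz":0,"twist":0,"claw":0},{"tx":0,"ty":0,"tz":0,"twist":0,"claw":0}]'>/dev/null; python3 st.py
```

```text
tcp [523.55 278.27 152.16] yaw 0.3533 F [ 1.72 -0.55 -0.49] Ftool [ 1.43  0.49 -1.11] tq [-0.02 -0.43  0.04] t 18.4333
```

```bash
python3 -m inch '[{"tx":-0.1,"ty":0,"tz":0.06,"twist":-0.012,"claw":0},{"tx":0,"ty":0,"tz":0,"twist":0,"claw":0},{"tx":0,"ty":0,"tz":0,"twist":0,"claw":0}]'>/dev/null; python3 st.py
```

```text
tcp [522.43 278.46 152.16] yaw 0.3653 F [ 2.   -0.32 -0.06] Ftool [ 1.76  0.06 -1.02] tq [-0.08 -0.46  0.02] t 18.6833
```

```bash
python3 -m inch '[{"tx":-0.1,"ty":0,"tz":0.06,"twist":-0.012,"claw":0},{"tx":0,"ty":0,"tz":0,"twist":0,"claw":0},{"tx":0,"ty":0,"tz":0,"twist":0,"claw":0}]'>/dev/null; python3 st.py
```

```text
tcp [521.24 278.71 152.15] yaw 0.3774 F [2.25 0.08 0.82] Ftool [ 2.12 -0.82 -0.76] tq [-0.09 -0.46  0.  ] t 18.9333
```

```bash
python3 -m inch '[{"tx":-0.1,"ty":0,"tz":0.04,"twist":-0.012,"claw":0},{"tx":0,"ty":0,"tz":0,"twist":0,"claw":0},{"tx":0,"ty":0,"tz":0,"twist":0,"claw":0}]'>/dev/null; python3 st.py
```

```text
tcp [520.16 278.88 152.2 ] yaw 0.3895 F [2.49 0.6  0.08] Ftool [ 2.54 -0.08 -0.39] tq [ 0.02 -0.46  0.05] t 19.1833
```

```bash
python3 -m inch '[{"tx":-0.08,"ty":0,"tz":0.03,"twist":0,"claw":0},{"tx":0,"ty":0,"tz":0,"twist":0,"claw":0},{"tx":0,"ty":0,"tz":0,"twist":0,"claw":0}]'>/dev/null; python3 st.py
```

```text
tcp [519.34 278.86 152.18] yaw 0.3893 F [ 1.85  1.01 -0.2 ] Ftool [2.09 0.2  0.23] tq [ 0.21 -0.49 -0.  ] t 19.4333
```

```bash
python3 -m inch '[{"tx":-0.08,"ty":0,"tz":0.03,"twist":0,"claw":0},{"tx":0,"ty":0,"tz":0,"twist":0,"claw":0},{"tx":0,"ty":0,"tz":0,"twist":0,"claw":0}]'>/dev/null; python3 st.py
```

```text
tcp [518.51 278.92 152.2 ] yaw 0.3894 F [2.49 1.55 1.3 ] Ftool [ 2.89 -1.3   0.49] tq [ 0.44 -0.53  0.04] t 19.6833
```

```bash
python3 -m inch '[{"tx":-0.08,"ty":0,"tz":0.03,"twist":0,"claw":0},{"tx":0,"ty":0,"tz":0,"twist":0,"claw":0},{"tx":0,"ty":0,"tz":0,"twist":0,"claw":0}]'>/dev/null; python3 st.py
```

```text
tcp [517.65 278.99 152.24] yaw 0.3895 F [ 2.71  3.53 -1.02] Ftool [3.85 1.02 2.24] tq [ 0.55 -0.52  0.01] t 19.9333
```

Run:
```python
from h import *
import cv2
for n in ("side","top"):
    f=optics.grab_frame(n)["frame"][:,:,::-1]
    cv2.imwrite(f"pics/{n}6.png",cv2.resize(f[230:350,240:400] if n=="side" else f[185:305,150:310],None,fx=5,fy=5,interpolation=cv2.INTER_CUBIC))
```

```text
(no output)
```

View pics/side6.png

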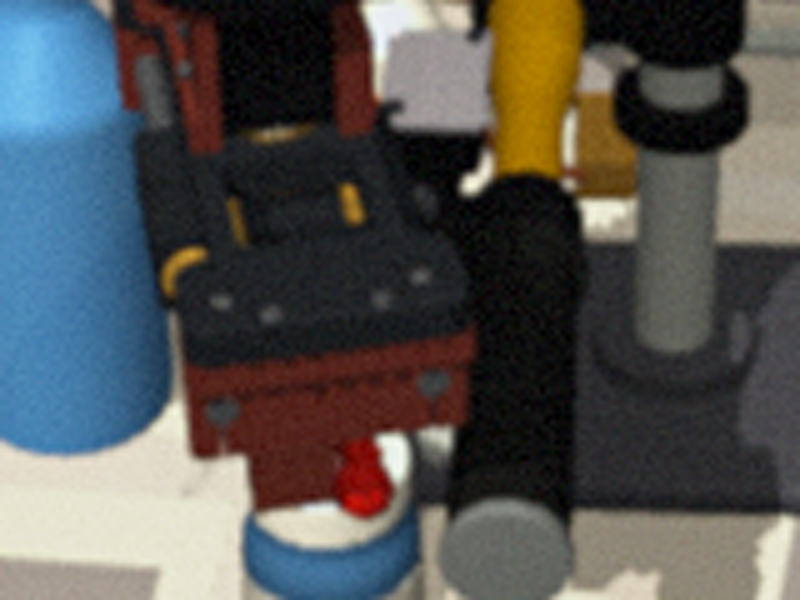

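View pics/top6.png

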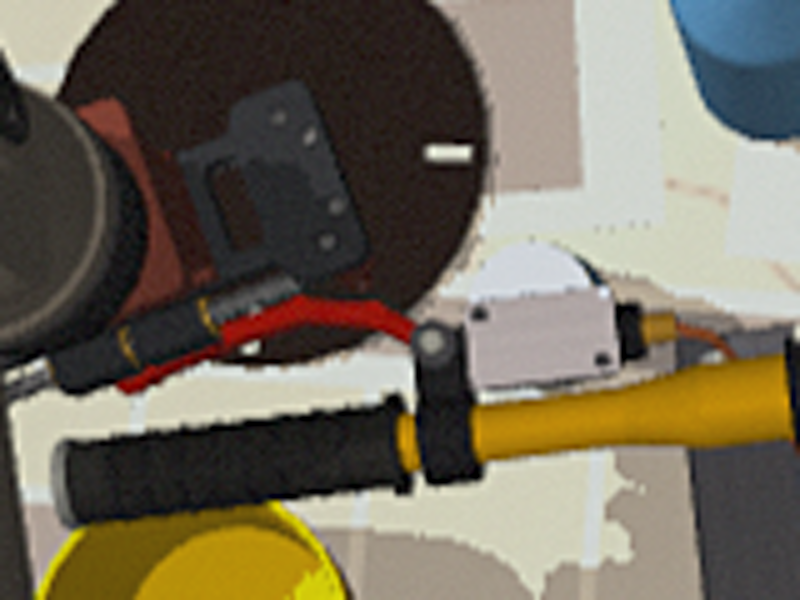

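```bash
python3 -m inch '[{"tx":-0.08,"ty":0,"tz":0.07,"twist":-0.005,"claw":0},{"tx":0,"ty":0,"tz":0,"twist":0,"claw":0},{"tx":0,"ty":0,"tz":0,"twist":0,"claw":0}]'>/dev/null; python3 st.py
```

```text
tcp [517.38 279.01 152.41] yaw 0.3943 F [ 4.02  2.01 -1.87] Ftool [4.48 1.88 0.31] tq [ 0.5  -0.94  0.03] t 20.2833
```

```bash
python3 -m inch '[{"tx":-0.06,"ty":0,"tz":0.06,"twist":-0.005,"claw":0},{"tx":0,"ty":0,"tz":0,"twist":0,"claw":0},{"tx":0,"ty":0,"tz":0,"twist":0,"claw":0}]'>/dev/null; python3 st.py
```

```text
tcp [517.13 279.04 152.48] yaw 0.399 F [ 5.98  2.1  -1.51] Ftool [ 6.32  1.53 -0.38] tq [ 0.46 -1.3   0.07] t 20.5333
```

```bash
python3 -m inch '[{"tx":-0.1,"ty":0,"tz":0,"twist":0,"claw":0},{"tx":-0.06,"ty":0,"tz":0,"twist":0,"claw":0},{"tx":0,"ty":0,"tz":0,"twist":0,"claw":0},{"tx":0,"ty":0,"tz":0,"twist":0,"claw":0}]'>/dev/null; python3 st.py
```

```text
tcp [516.88 279.08 152.92] yaw 0.399 F [ 8.33  2.06 -2.28] Ftool [ 8.47  2.33 -1.34] tq [ 0.81 -1.83  0.1 ] t 20.8667
```

```bash
python3 -m inch '[{"tx":-0.1,"ty":0,"tz":0.03,"twist":0,"claw":0},{"tx":0,"ty":0,"tz":0,"twist":0,"claw":0},{"tx":0,"ty":0,"tz":0,"twist":0,"claw":0}]'>/dev/null; python3 st.py
```

```text
tcp [516.68 279.11 153.18] yaw 0.3989 F [10.69  4.47 -3.57] Ftool [11.56  3.65 -0.03] tq [ 0.83 -2.27  0.15] t 21.1167
```

```bash
python3 -m inch '[{"tx":-0.08,"ty":0,"tz":0,"twist":0,"claw":0},{"tx":0,"ty":0,"tz":0,"twist":0,"claw":0},{"tx":0,"ty":0,"tz":0,"twist":0,"claw":0},{"tx":0,"ty":0,"tz":0,"twist":0,"claw":0}]'>/dev/null; python3 st.py;  python3 -m inch '[{"tx":0,"ty":0,"tz":0,"twist":0,"claw":0},{"tx":0,"ty":0,"tz":0,"twist":0,"claw":0},{"tx":0,"ty":0,"tz":0,"twist":0,"claw":0},{"tx":0,"ty":0,"tz":0,"twist":0,"claw":0},{"tx":0,"ty":0,"tz":0,"twist":0,"claw":0},{"tx":0,"ty":0,"tz":0,"twist":0,"claw":0},{"tx":0,"ty":0,"tz":0,"twist":0,"claw":0},{"tx":0,"ty":0,"tz":0,"twist":0,"claw":0},{"tx":0,"ty":0,"tz":0,"twist":0,"claw":0},{"tx":0,"ty":0,"tz":0,"twist":0,"claw":0}]' >/dev/null; python3 st.py
```

```text
tcp [516.54 279.09 153.35] yaw 0.3989 F [12.27  3.88 -3.3 ] Ftool [12.79  3.41 -1.18] tq [ 0.98 -2.65  0.15] t 21.45
tcp [516.54 279.09 153.37] yaw 0.3989 F [12.09  3.57 -4.17] Ftool [12.49  4.27 -1.4 ] tq [ 1.05 -2.64  0.11] t 22.2833
```

```bash
python3 -m inch '[{"tx":0,"ty":0,"tz":0,"twist":0,"claw":0},{"tx":0,"ty":0,"tz":0,"twist":0,"claw":0},{"tx":0,"ty":0,"tz":0,"twist":0,"claw":0},{"tx":0,"ty":0,"tz":0,"twist":0,"claw":0},{"tx":0,"ty":0,"tz":0,"twist":0,"claw":0},{"tx":0,"ty":0,"tz":0,"twist":0,"claw":0},{"tx":0,"ty":0,"tz":0,"twist":0,"claw":0},{"tx":0,"ty":0,"tz":0,"twist":0,"claw":0},{"tx":0,"ty":0,"tz":0,"twist":0,"claw":0},{"tx":0,"ty":0,"tz":0,"twist":0,"claw":0},{"tx":0,"ty":0,"tz":0,"twist":0,"claw":0},{"tx":0,"ty":0,"tz":0,"twist":0,"claw":0}]' >/dev/null; python3 st.py
```

```text
tcp [516.5  279.09 153.33] yaw 0.3989 F [11.43  4.54 -4.86] Ftool [12.25  4.96 -0.26] tq [ 1.01 -2.57  0.14] t 23.2833
```

```bash
python3 -m inch '[{"tx":0,"ty":0,"tz":0,"twist":0,"claw":0},{"tx":0,"ty":0,"tz":0,"twist":0,"claw":0},{"tx":0,"ty":0,"tz":0,"twist":0,"claw":0},{"tx":0,"ty":0,"tz":0,"twist":0,"claw":0},{"tx":0,"ty":0,"tz":0,"twist":0,"claw":0},{"tx":0,"ty":0,"tz":0,"twist":0,"claw":0},{"tx":0,"ty":0,"tz":0,"twist":0,"claw":0},{"tx":0,"ty":0,"tz":0,"twist":0,"claw":0}]' >/dev/null; python3 st.py
python3 - <<'E'
from h import *
import cv2
f=optics.grab_frame("top")["frame"][:,:,::-1]
cv2.imwrite("pics/top7.png",cv2.resize(f[185:305,150:310],None,fx=5,fy=5,interpolation=cv2.INTER_CUBIC))
E
```

```text
tcp [516.5  279.08 153.32] yaw 0.3989 F [12.64  3.12 -3.92] Ftool [12.83  4.03 -2.03] tq [ 1.04 -2.58  0.09] t 23.95
```

View pics/top7.png

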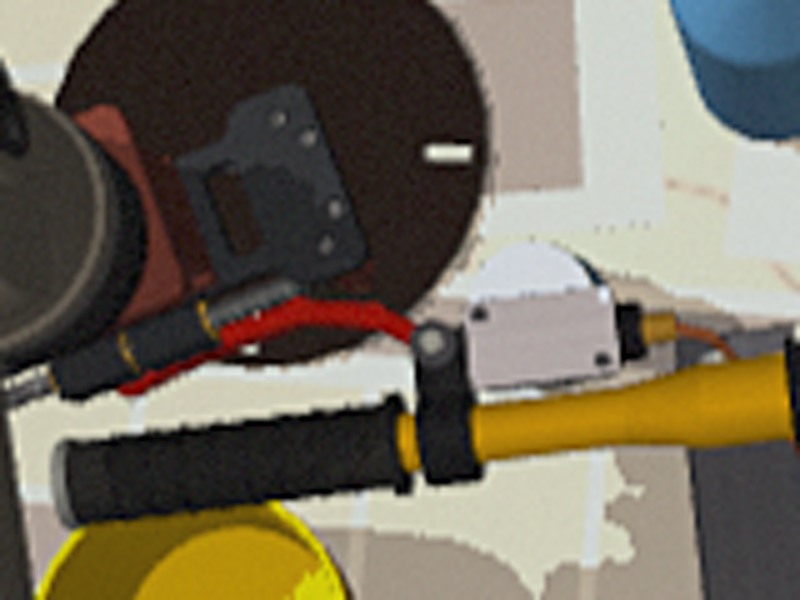

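The left lever was held at about 12–13 N for 2.5 s and stayed clear of the grip. Releasing it along the same arc.

```bash
python3 -m inch '[{"tx":0.4,"ty":0,"tz":-0.1,"twist":0,"claw":0},{"tx":0.3,"ty":0,"tz":-0.16,"twist":0.03,"claw":0},{"tx":0.3,"ty":0,"tz":-0.16,"twist":0.03,"claw":0},{"tx":0.3,"ty":0,"tz":-0.16,"twist":0.03,"claw":0},{"tx":0.3,"ty":0,"tz":-0.16,"twist":0.03,"claw":0},{"tx":0.3,"ty":0,"tz":-0.16,"twist":0.03,"claw":0},{"tx":0.3,"ty":0,"tz":-0.16,"twist":0.03,"claw":0},{"tx":0.3,"ty":0,"tz":-0.16,"twist":0.03,"claw":0},{"tx":0.3,"ty":0,"tz":-0.16,"twist":0.03,"claw":0},{"tx":0.5,"ty":0,"tz":-0.16,"twist":0.03,"claw":0},{"tx":1,"ty":0,"tz":-0.16,"twist":0.03,"claw":0},{"tx":1,"ty":0,"tz":0,"twist":0,"claw":0}]' >/dev/null; python3 st.py
```

```text
tcp [569.08 273.29 152.02] yaw 0.0969 F [1.45 0.09 0.71] Ftool [ 1.46 -0.71 -0.05] tq [ 0.01 -0.01  0.02] t 25.0
```

```bash
python3 -m inch '[{"tx":0.5,"ty":0,"tz":0,"twist":0,"claw":0},{"tx":0,"ty":-3,"tz":0,"twist":0,"claw":0},{"tx":0,"ty":-3,"tz":0,"twist":0,"claw":0},{"tx":0,"ty":-3,"tz":0,"twist":0,"claw":0},{"tx":0,"ty":-3,"tz":0,"twist":0,"claw":0},{"tx":0,"ty":-2.5,"tz":0,"twist":0,"claw":0},{"tx":0,"ty":0,"tz":0,"twist":0,"claw":0},{"tx":0,"ty":0,"tz":0,"twist":0,"claw":0},{"tx":0,"ty":0,"tz":0,"twist":0,"claw":0}]' >/dev/null; python3 st.py;  python3 - <<'E'
from h import *
import cv2
for n in ("side","top"):
    f=optics.grab_frame(n)["frame"][:,:,::-1]
    cv2.imwrite(f"pics/{n}8.png",f)
E
```

```text
tcp [573.3  273.9  296.24] yaw 0.0995 F [ 0.09  0.25 -1.19] Ftool [0.12 1.19 0.24] tq [ 0.01 -0.01 -0.02] t 25.75
```

View pics/side8.png

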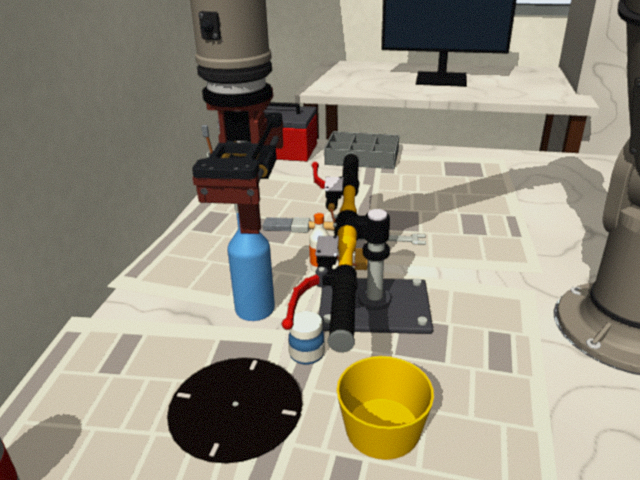

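View pics/top8.png

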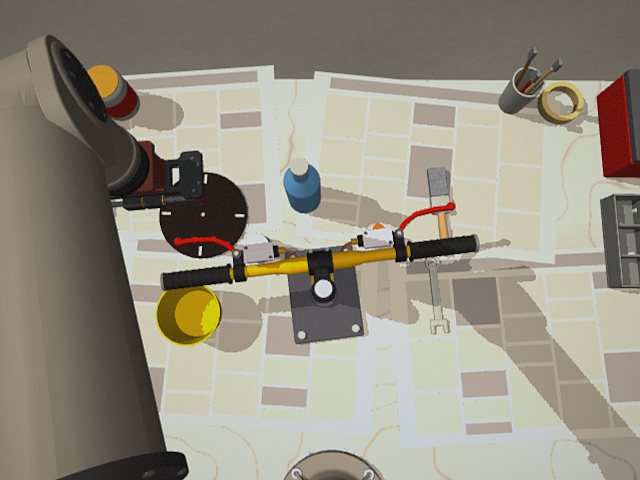

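Both lever ball ends are back at their starting pixels: left at (178,241) and right at (451,206) in the top view. Everything else is where it was, and the tool is clear at z = 296.

```bash
python3 -c "
from plant import r
print(r.sign_off())"
```

```text
the job is handed in; nothing more can be done
None
```

The brake check is done, right lever first and then left, and I handed the job in at about 26 s of the 64 s allowed.

I pressed each lever with the outer side of the closed fingers, following its arc until it came up firm. The contact point worked out within a couple of millimetres of the centre of the blade's flat part on the left lever; I did not work it out at the stop for the right.

| Lever | Force while held | Time held | Clear of grip |
|---|---|---|---|
| Right | about 11.3–13.5 N | about 2.6 s | yes, in the top view |
| Left | about 12–13 N | about 2.5 s | yes, in the top view |

- **Release:** I backed each lever out along its arc and then lifted the tool straight up.
- **Last pictures:** Both levers are back at their starting positions, nothing else on the table has visibly moved, and the tool is clear at z = 296 mm with wrist force at noise level.
- **Sideways force:** Just before the left lever's stop, a brief sideways force of about 2 N appeared, most likely friction along the blade. I moved the finger slightly outward and it went away.
- **Vertical force:** During both holds there was also a vertical force of about 3–5 N, and the tool rose by about 1 mm.

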